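Size a tap collar on the stepped cone

TASK

A tap is being mended and needs the size-two collar. Of the three plain brass collars standing on the draining board, take the one of middle size, slide it down over the metal sizing cone until it stops, sitting level on the middle step (the one marked with two lines), and let go of it there. Lower it in the grip rather than letting it drop down the cone, and leave the other two collars where they are.

Things in the scene. Friction and masses are not known exactly. Their poses are not given: they have to be found in the camera images.
- collar_middle_center (a point): Plain brass collar, the middle one of three: an open round tube standing on end, outer diameter 58 mm, bore 40 mm, 36 mm tall, the same either way up. This point is its centre, half-way up on its axis; its z axis is the collar's axis. Size two. About 0.2 kg; it can be gripped across its outside from above.
- collar_small_center (a point): Plain brass collar, the smallest of three: an open round tube standing on end, outer diameter 44 mm, bore 28 mm, 36 mm tall, the same either way up. This point is its centre, half-way up on its axis; its z axis is the collar's axis. To be left alone.
- collar_large_center (a point): Plain brass collar, the largest of three: an open round tube standing on end, outer diameter 70 mm, bore 52 mm, 36 mm tall, the same either way up. This point is its centre, half-way up on its axis; its z axis is the collar's axis. To be left alone.
- sizing_cone: Fixed upright steel cone, 132 mm tall, foot 90 mm across, tip 8 mm. Origin: centre of the foot's underside; z up its axis. Three flat steps with lines below each: one line, 100 mm up, 31 mm across; two lines (middle), 60 mm up, 45 mm across; three lines, 24 mm up, 62 mm across. It widens to 26, 36 and 50 mm just above them. On the middle step the middle collar's centre is 78 mm above the origin.
There are look-alikes about, which are no part of the job. Leave any red look-alike of the part that bears collar_middle_center alone.

How it is judged:
By the outcome, as a careful person would: the job done as asked, in the order asked, and still so for the second after the job is handed in, with the robot touching nothing.
It also fails if it takes over 38 s, if anything falls off the work surface, if the arm or the gripper's body presses on something with over 40 N, if the wrist force passes 120 N, or if a joint passes its speed limit or range.

ROBOT

A 7-joint arm with a two-finger parallel gripper is mounted at the origin on a cart in front of the work surface, level with it; the furniture and walls round the work are solid. World frame = base frame: x ahead of the robot, y to its left, z up, the work surface at z = 0. Lengths are in m, angles in rad, forces in N, time in s.
With the tool pointing down it reaches from about 0.35 to 0.9 m from the base axis. Payload 19.9 kg.
Tool frame: the origin (TCP) lies at the centre of the arm's flange, where the gripper is bolted on; the fingertips stand 199 mm ahead of it and the grasp point (between the pads) lies 180 mm ahead of it; x points along the fingers, y is the direction in which the jaws open and shut, and the axes are right-handed (so a half turn about x gives the same grasp; the last joint's range is limited). The gripper opens to 94 mm and grips with 3 to 60 N. Pads are 16 mm wide; open, the fingers measure 119 mm over their backs; the gripper's body (75 mm by 177 mm) begins 78 mm behind the grasp point.
Start: joints at [-0.042, 0.417, -0.01, 1.614, 0.005, 1.111, -0.053], TCP at [0.625, 0, 0.405] pointing down, gripper open.
Joint ranges: [-2.81, 2.81], [-0.39, 2.02], [-1.27, 1.25], [0.06, 2.57], [-1.19, 4.33], [0.19, 2], [-2.82, 2.82]. Speed limits (rad/s): [1.89, 1.89, 2.39, 2.39, 3.01, 3.01, 3.01].

INTERFACE

Orientations are given as a 3x3 rotation matrix whose columns are the frame's x, y, z axes.
In Python, from workcell import ctrl gives the robot as it stands.
- The arm moves only by the tool move_arm, never from a script. Its argument "increments" is a list of rows, each an object of numbers: "tx", "ty", "tz": the shift along the tool's x, y, z in mm; "ax", "ay", "az": the turn, a rotation vector about the tool's x, y, z in rad. In form: [{"tx": .., "ty": .., "tz": .., "ax": .., "ay": .., "az": ..}, ...]. A call has 1 to 12 rows; each row shifts and turns the pose as measured when the row begins, along the tool's axes as they then stand; what a row does not reach is not made up. A row lasts 1/10 s, in which the tool goes at most 50 mm and 8.59 degrees, less where a joint would pass 70% of its speed; a pose out of reach is approached as far as the arm can. A call with a gripper value outside its range is refused whole. "gripper" is the opening, from 0 (shut) to 1 (fully open), set as the call begins (left out, the last holds). The fingers move at their own pace and stop on an object; "grip_force" is the grip in N (left out, the last holds). Time passes only in rows, so rows that do not move let the fingers close. It gives the time, the measured TCP pose, the force and the opening at its end, in the units of the state.
- ctrl.sense(): the state, without advancing time (a new reading comes with each control period).
- ctrl.camera(name): name is "scene" or "side" or "wrist"; returns (picture, depth): 480x640x3 uint8, red, green, blue; 480x640 float32, m along the optical axis (not along the pixel's ray), 0 where there is no reading.
- ctrl.camera_info(name): a dict with "intrinsics" (3x3 intrinsics, pixels), "world_to_cam" (4x4, takes a point from world to camera coordinates). Camera axes: x right, y down, z forward; pixel columns grow to the right and rows downward; lengths in m; the calibration is good to about 2 mm. A picture is of the moment at which its call begins: read the wrist's pose just before it. camera_info takes no time and is no camera call; for the wrist camera it gives the pose at the moment of the call.
- ctrl.job_done(): hands the job in, once; it reports no verdict.
Trained networks look in the newest picture that a camera, given by its name, has taken for a name from the list of things; names that differ only in an ending like _2 or _b are one class to them, and where a whole thing is asked for, a point or a joint stands for the part that bears it (a point fixed in the world has none). Each returns a list of dicts, best first, with "p" (0 to 1); they miss things now and then, are a little off and sometimes report something else, mostly with a low value. They report only what shows in the picture. A call takes as long as a camera call. They do not tell look-alikes from the thing itself.
- ctrl.spot_in(target, camera): "position" ([row, column] in pixels, amid what is visible of it).
- ctrl.pinpoint(target, camera): "position" ([row, column] in pixels: a listed point, or the origin of a listed thing).
The state is a dict: "clock": time; "joint_positions": joint angles; "dq": joint speeds; "joint_efforts": joint torques, N m; "position": TCP position; "eef_rot": TCP orientation; "ft_force": force on the tool from outside, world axes, zero at the start; "ft_torque": the same for the moment, N m; "opening": finger opening in m.
Only numpy, scipy, OpenCV 4.12 (cv2) and the standard library are available. Lean on these libraries where they do the work, as an engineer would, in place of code of your own. Each camera call takes 0.05 s, during which the arm holds its last target.

## Working session

There is one attempt and no reset: what is moved stays moved. The work goes in short steps, Python scripts to look and compute and a tool call to move; the robot and the scene stay as the last step left them, time stands still between calls to the robot, and variables do not carry over. Pictures are saved under pics/ and viewed, and the job is handed in when it is done.

Besides the shell and the picture viewer there is one more tool, called after "Emit:" in YAML: its name, and indented under it one key for each argument. move_arm: Moves the arm, as the interface text tells. Its arguments: {"type":"object","properties":{"increments":{"type":"array"},"gripper":{"type":"number"},"grip_force":{"type":"number"}},"required":["increments"]}

```bash
mkdir -p pics
cat > h.py <<'E'
import numpy as np,cv2
from workcell import ctrl
def save(n,p): cv2.imwrite('pics/'+n+'.png',p[:,:,::-1])
def w(cam,r,c,z):
    i=ctrl.camera_info(cam);K=np.array(i['intrinsics']);T=np.linalg.inv(np.array(i['world_to_cam']))
    p=np.array([(c-K[0,2])/K[0,0]*z,(r-K[1,2])/K[1,1]*z,z,1]);return (T@p)[:3]
def ray(cam,r,c):
    a=w(cam,r,c,0);b=w(cam,r,c,1);return a,(b-a)/np.linalg.norm(b-a)
def tri(rs):
    A=np.zeros((3,3));b=np.zeros(3)
    for o,d in rs:
        M=np.eye(3)-np.outer(d,d);A+=M;b+=M@o
    x=np.linalg.solve(A,b);return x,[np.linalg.norm((np.eye(3)-np.outer(d,d))@(x-o)) for o,d in rs]
E
python3 - <<'E'
from h import *
np.set_printoptions(precision=4,suppress=True)
s=ctrl.sense();print(s['clock'],s['position'],s['eef_rot'],s['ft_force'],s['opening'])
for c in ['scene','side','wrist']:
    p,d=ctrl.camera(c);save(c+'0',p);np.save(c+'0.npy',d)
    print(c,np.linalg.inv(ctrl.camera_info(c)['world_to_cam']))
    for t in ['collar_middle_center','sizing_cone']:
        for q in ctrl.pinpoint(t,c)[:5]:
            r,cc=q['position'];z=d[int(r),int(cc)];print(t,q,w(c,r,cc,z))
E
```

```text
0.0 [0.6249 0.     0.404 ] [[-0.0013  1.      0.0001]
 [-0.0001  0.0001 -1.    ]
 [-1.     -0.0013  0.0001]] [-0.2071 -0.42    0.7097] 0.0941154640075587
scene [[ 0.6373 -0.311   0.705  -0.2565]
 [-0.7704 -0.236   0.5923 -0.9254]
 [-0.0179 -0.9206 -0.39    0.4531]
 [ 0.      0.      0.      1.    ]]
collar_middle_center {'position': [246.0, 188.5], 'p': 0.75} [ 0.3055 -0.1469  0.0303]
collar_middle_center {'position': [227.5, 305.6], 'p': 0.65} [ 0.5093 -0.2563  0.0267]
collar_middle_center {'position': [272.3, 436.7], 'p': 0.57} [ 0.4864 -0.5577  0.0316]
sizing_cone {'position': [263.3, 349.0], 'p': 0.9} [-0.2565 -0.9254  0.4531]
side [[ 0.8371 -0.3115  0.4496  0.059 ]
 [-0.5465 -0.4402  0.7124 -1.0178]
 [-0.024  -0.8421 -0.5388  0.5371]
 [ 0.      0.      0.      1.    ]]
collar_middle_center {'position': [219.4, 312.2], 'p': 0.75} [ 0.518  -0.259   0.0264]
collar_middle_center {'position': [223.8, 206.4], 'p': 0.75} [ 0.3142 -0.1499  0.0324]
sizing_cone {'position': [219.2, 313.6], 'p': 0.7} [ 0.5196 -0.2623  0.0279]
wrist [[ 1.      0.0005 -0.0001  0.624 ]
 [ 0.0005 -0.9667 -0.2558  0.0735]
 [-0.0002  0.2558 -0.9667  0.3844]
 [ 0.      0.      0.      1.    ]]
collar_middle_center {'position': [330.9, 24.8], 'p': 0.66} [ 0.307  -0.1317 -0.0015]
collar_middle_center {'position': [422.3, 233.4], 'p': 0.56} [ 0.5254 -0.2517 -0.0055]
```

View pics/scene0.png

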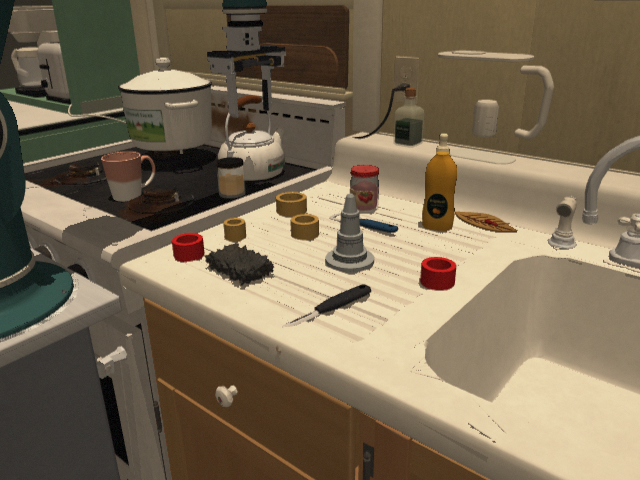

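View pics/side0.png

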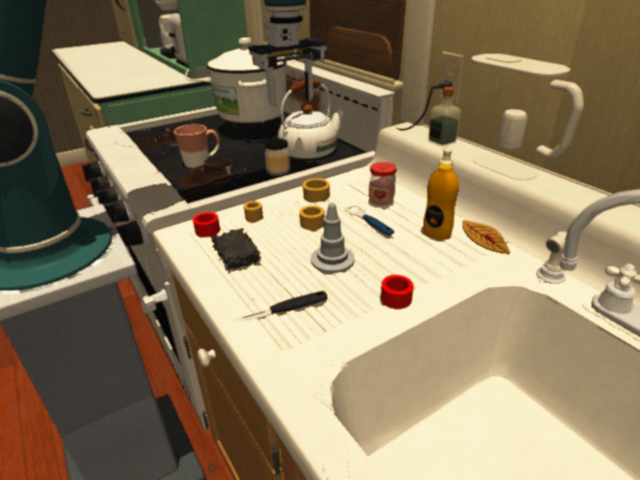

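View pics/wrist0.png

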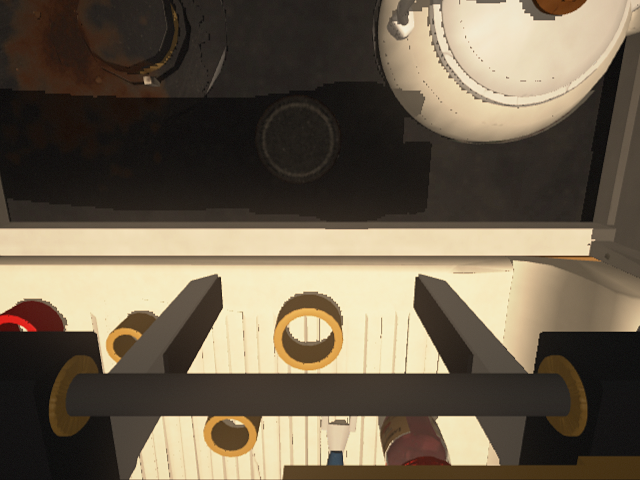

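The scene view shows three brass collars: A at (229,235), B at (203,291) and C at (227,305), plus red ones at (246,188) and (272,437). The cone is at about (235,350). C looks like the middle size. I'll measure the diameters and positions.

Run:
```python
from h import *
from scipy.optimize import least_squares
np.set_printoptions(precision=4,suppress=True)
def cloud(cam):
    p=cv2.imread(f'pics/{cam}0.png');d=np.load(cam+'0.npy')
    i=ctrl.camera_info(cam);K=np.array(i['intrinsics']);T=np.linalg.inv(np.array(i['world_to_cam']))
    r,c=np.mgrid[:480,:640];P=np.stack([(c-K[0,2])/K[0,0]*d,(r-K[1,2])/K[1,1]*d,d,np.ones_like(d)],-1)@T.T
    return p,d,P[...,:3]
for cam,ws in dict(scene=dict(A=(215,215,243,250),B=(188,273,218,310),C=(212,287,241,322)),side=dict(A=(200,242,224,266),B=(176,300,202,332),C=(203,297,232,327))).items():
    p,d,P=cloud(cam);hsv=cv2.cvtColor(p,cv2.COLOR_BGR2HSV)
    m=(hsv[...,0]>12)&(hsv[...,0]<28)&(hsv[...,1]>120)&(d>0)
    for k,(r0,c0,r1,c1) in ws.items():
        mm=np.zeros_like(m);mm[r0:r1,c0:c1]=m[r0:r1,c0:c1]
        q=P[mm];top=np.percentile(q[:,2],97)
        cols=np.where(mm.any(0))[0]
        lat=np.ptp(cols)+1; z=np.median(q@np.zeros(3)+d[mm]); 
        f=ctrl.camera_info(cam)['intrinsics'][0][0]
        t=q[q[:,2]>0.031]
        print(cam,k,len(q),'top',top,'pixw',lat,'width',lat*z/f,'rim bbox',t.min(0),t.max(0),'mid',(t.min(0)+t.max(0))/2)
    # cone
    box=(P[...,0]>.43)&(P[...,0]<.6)&(P[...,1]>-.45)&(P[...,1]<-.28)&(P[...,2]>.008)&(d>0)
    rr,cc=np.where(box);print(cam,'cone box',len(rr),rr.min(),rr.max(),cc.min(),cc.max(),P[box].min(0),P[box].max(0))
    np.save(cam+'_cone.npy',np.c_[P[box],rr,cc])
for n,(cam,(r0,c0,r1,c1),k) in dict(a=('scene',(180,180,290,400),3.6),b=('side',(165,190,280,370),4)).items():
    p=cv2.imread(f'pics/{cam}0.png')[r0:r1,c0:c1];cv2.imwrite(f'pics/crop_{n}.png',cv2.resize(p,None,fx=k,fy=k,interpolation=cv2.INTER_CUBIC))
```

```text
scene A 452 top 0.0342356448514649 pixw 22 width 0.044150094990949816 rim bbox [ 0.412  -0.1538  0.0311] [ 0.4537 -0.1104  0.035 ] mid [ 0.4329 -0.1321  0.033 ]
scene B 718 top 0.03413048052217844 pixw 34 width 0.07576325002460127 rim bbox [ 0.5239 -0.2299  0.031 ] [ 0.6484 -0.0893  0.035 ] mid [ 0.5861 -0.1596  0.033 ]
scene C 705 top 0.034250261401472665 pixw 32 width 0.06442193706363387 rim bbox [ 0.5013 -0.2644  0.031 ] [ 0.5601 -0.205   0.035 ] mid [ 0.5307 -0.2347  0.033 ]
scene cone box 1581 194 267 327 372 [ 0.4447 -0.4247  0.008 ] [ 0.5163 -0.3389  0.1309]
side A 340 top 0.0347768804926574 pixw 19 width 0.0440602155268894 rim bbox [ 0.4112 -0.1555  0.031 ] [ 0.4536 -0.1096  0.0355] mid [ 0.4324 -0.1325  0.0333]
side B 569 top 0.03516542032358818 pixw 28 width 0.06987505160872137 rim bbox [ 0.5811 -0.1592  0.031 ] [ 0.6482 -0.0887  0.037 ] mid [ 0.6146 -0.1239  0.034 ]
side C 523 top 0.034724432358437175 pixw 25 width 0.056090646012857424 rim bbox [ 0.5023 -0.2642  0.031 ] [ 0.5561 -0.2086  0.0356] mid [ 0.5292 -0.2364  0.0333]
side cone box 1382 202 269 312 354 [ 0.4428 -0.4232  0.008 ] [ 0.5299 -0.3421  0.1309]
```

```bash
ls pics
```

```text
crop_a.png
crop_b.png
scene0.png
side0.png
wrist0.png
```

View pics/crop_a.png

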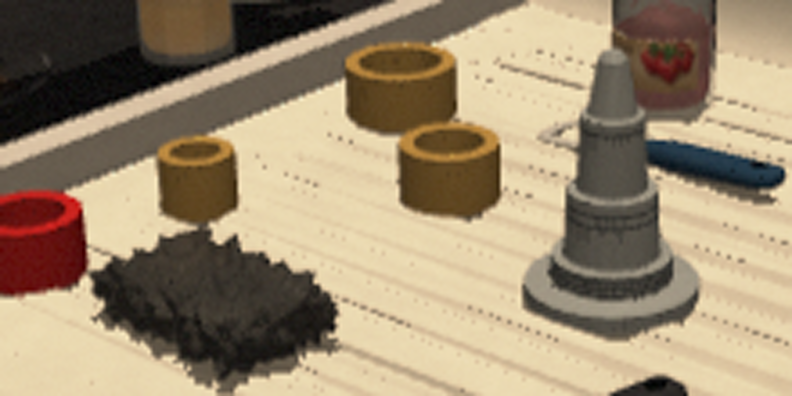

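View pics/crop_b.png

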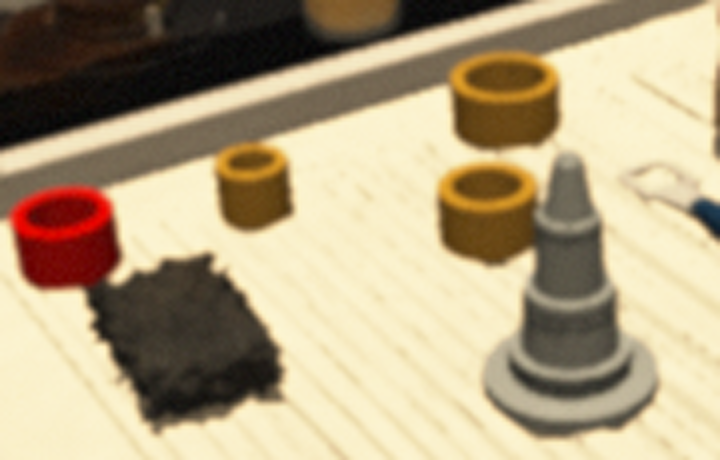

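Run:
```python
from h import *
from scipy.optimize import least_squares
np.set_printoptions(precision=4,suppress=True)
zz=[.026,.058,.062,.098,.102,.131];rr=[.025,.0225,.018,.0155,.013,.004]
Q={}
for cam in ['scene','side']:
    q=np.load(cam+'_cone.npy')[:,:3]
    def res(p,q): 
        z=q[:,2]-p[2]
        return np.hypot(q[:,0]-p[0],q[:,1]-p[1])-np.interp(z,zz,rr)
    def sel(q):
        return q[((q[:,2]>.03)&(q[:,2]<.055))|((q[:,2]>.066)&(q[:,2]<.095))|((q[:,2]>.106)&(q[:,2]<.128))]
    s=sel(q); c=np.median(s[:,:2],0); s=s[np.hypot(*(s[:,:2]-c).T)<.04]; Q[cam]=s
    f=least_squares(res,[.485,-.38,0],args=(s,),loss='soft_l1',f_scale=.001)
    print(cam,len(s),f.x,np.median(abs(f.fun)), q[:,2].max())
    for a,b in ((.03,.055),(.066,.095),(.106,.128)):
        t=s[(s[:,2]>a)&(s[:,2]<b)]
        g=least_squares(lambda p:res([*p,0],t),[.485,-.38],loss='soft_l1',f_scale=.001);print(a,g.x)
# collar outer-side cylinder fit
for cam,box in dict(scene=(.5,-.27,.565,-.2),side=(.5,-.27,.565,-.2)).items():
    d=np.load(cam+'0.npy');i=ctrl.camera_info(cam);K=np.array(i['intrinsics']);T=np.linalg.inv(np.array(i['world_to_cam']))
    r,c=np.mgrid[:480,:640];P=(np.stack([(c-K[0,2])/K[0,0]*d,(r-K[1,2])/K[1,1]*d,d,np.ones_like(d)],-1)@T.T)[...,:3]
    for nm,(cx,cy,R) in dict(C=(.53,-.235,.029),B=(.614,-.124,.035),A=(.4325,-.132,.022)).items():
        m=(d>0)&(np.hypot(P[...,0]-cx,P[...,1]-cy)<R+.008)&(P[...,2]>.006)&(P[...,2]<.031)
        q=P[m]; v=T[:2,3]-[cx,cy]; q=q[((q[:,:2]-[cx,cy])@v)>0.3*R*np.linalg.norm(v)]
        f=least_squares(lambda p:np.hypot(q[:,0]-p[0],q[:,1]-p[1])-R,[cx,cy],loss='soft_l1',f_scale=.001)
        g=least_squares(lambda p:np.hypot(q[:,0]-p[0],q[:,1]-p[1])-p[2],[cx,cy,R],loss='soft_l1',f_scale=.001)
        print(cam,nm,len(q),f.x,'free R',g.x)
    # tall obstacles near
    m=(d>0)&(P[...,2]>.05)&(P[...,0]>.3)&(P[...,0]<.75)&(P[...,1]>-.6)&(P[...,1]<.0)&(np.hypot(P[...,0]-.485,P[...,1]+.38)>.05)
    print(cam,'tall',P[m].min(0),P[m].max(0),m.sum())
    for p in P[m][::60]:print(p)
```

```text
scene 777 [ 0.4879 -0.3799  0.0011] 0.0008386226355964338 0.13087124853919002
0.03 [ 0.4879 -0.3798]
0.066 [ 0.4877 -0.3801]
0.106 [ 0.4875 -0.3803]
side 609 [ 0.4884 -0.3804  0.0016] 0.0007559103963086199 0.13092410048634412
0.03 [ 0.4884 -0.3805]
0.066 [ 0.4884 -0.3806]
0.106 [ 0.4881 -0.381 ]
scene C 306 [ 0.5311 -0.2341] free R [ 0.5312 -0.2341  0.0291]
scene B 302 [ 0.6151 -0.1214] free R [ 0.6138 -0.1226  0.0336]
scene A 229 [ 0.4341 -0.13  ] free R [ 0.4337 -0.1304  0.0215]
scene tall [ 0.5334 -0.4613  0.05  ] [ 0.7498 -0.      0.4453] 5643
[ 0.5788 -0.0007  0.4453]
[ 0.6062 -0.0426  0.4425]
[ 0.5787 -0.0183  0.4395]
[ 0.6142 -0.0428  0.4367]
[ 0.5818 -0.0262  0.4337]
[ 0.6279 -0.0431  0.4306]
[ 0.5961 -0.0371  0.4276]
[ 0.5785 -0.0047  0.4243]
[ 0.6078 -0.045   0.4215]
[ 0.5929 -0.0247  0.4181]
[ 0.6174 -0.0286  0.4134]
[ 0.5956 -0.0057  0.4081]
[ 0.6029 -0.0217  0.4041]
[ 0.6036 -0.0266  0.4002]
[ 0.6014 -0.0286  0.3964]
[ 0.6074 -0.028   0.3922]
[ 0.6111 -0.0267  0.388 ]
[ 0.611  -0.0265  0.384 ]
[ 0.6288 -0.02    0.3788]
[ 0.5816 -0.0142  0.3755]
[ 0.6103 -0.0138  0.3697]

[... 3761 characters left out ...]
 0.7023 -0.262   0.0825]
[ 0.7166 -0.2703  0.0791]
[ 0.7255 -0.2779  0.0771]
[ 0.7096 -0.4107  0.129 ]
[ 0.7056 -0.4228  0.1324]
[ 0.709  -0.4253  0.1303]
[ 0.7108 -0.4293  0.1291]
[ 0.7099 -0.4357  0.1295]
[ 0.7137 -0.4404  0.1281]
[ 0.7153 -0.4445  0.127 ]
[ 0.7192 -0.4516  0.1265]
[ 0.7278 -0.4572  0.124 ]
[ 0.7022 -0.268   0.0514]
[ 0.7149 -0.4516  0.1188]
[ 0.7135 -0.4458  0.1125]
[ 0.7129 -0.4418  0.1065]
[ 0.7115 -0.4385  0.101 ]
[ 0.7118 -0.4389  0.0965]
[ 0.7132 -0.441   0.0924]
[ 0.7151 -0.4479  0.0901]
[ 0.7194 -0.4501  0.0851]
[ 0.7222 -0.451   0.08  ]
[ 0.7248 -0.4547  0.0761]
[ 0.7236 -0.4564  0.0726]
[ 0.7254 -0.4556  0.0669]
[ 0.7244 -0.4572  0.0632]
[ 0.7332 -0.4584  0.0561]
```

C at (227,305) is the middle-size collar. It is brass, with a measured diameter of about 57–58 mm, against about 69 for B and 43 for A. Its centre is (0.531, -0.2345) and the cone axis is at (0.488, -0.380); both views agree to within 1 mm. I'm moving over the collar now.

Emit:
move_arm:
  increments:
    - {"tx":8,"ty":-8,"tz":20}
    - {"tx":8,"ty":-8,"tz":20}
    - {"tx":8,"ty":-8,"tz":20}
    - {"tx":8,"ty":-8,"tz":20}
    - {"tx":8,"ty":-8,"tz":20}
    - {"tx":8,"ty":-8,"tz":20}
    - {"tx":8,"ty":-8,"tz":20}
    - {"tx":8,"ty":-8,"tz":20}
    - {"tx":8,"ty":-8,"tz":20}
    - {"tx":8,"ty":-8,"tz":20}
    - {"tx":8,"ty":-8,"tz":20}
    - {"tx":8,"ty":-6,"tz":14}
  gripper: 1

```text
invalid input
```

```bash
cat > st.py <<'E'
from h import *
np.set_printoptions(precision=4,suppress=True)
s=ctrl.sense();R=np.array(s['eef_rot']);p=np.array(s['position'])
print(s['clock'],'tcp',p,'grasp',p+R[:,0]*.18,'F',np.array(s['ft_force']),'open',s['opening']);print(R)
E
python3 - <<'E'
from st import *
p,d=ctrl.camera('wrist');save('wrist1',p);np.save('wrist1.npy',d)
E
```

```text
0.45 tcp [ 0.625  -0.      0.4046] grasp [ 0.6249 -0.      0.2246] F [-0.4305  0.0305  0.0175] open 0.09396312226244752
[[-0.0002  1.     -0.0001]
 [-0.0001 -0.0001 -1.    ]
 [-1.     -0.0002  0.0001]]
```

View pics/wrist1.png

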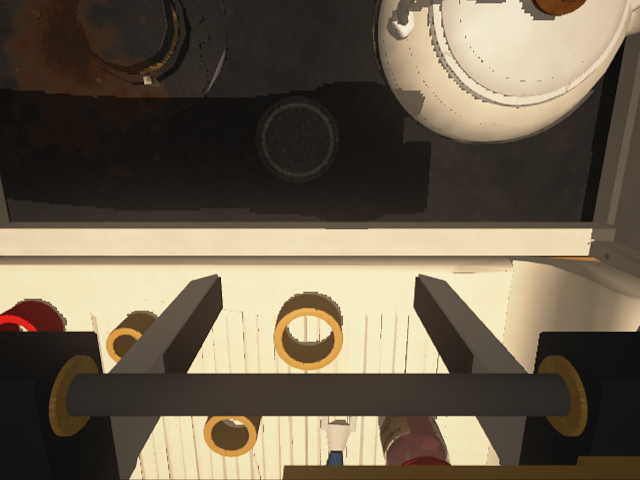

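The move was refused, so the picture is unchanged. I'll retry with all six keys in each row.

Emit:
move_arm:
  increments:
    - {"tx":8,"ty":-8,"tz":20,"ax":0,"ay":0,"az":0}
    - {"tx":8,"ty":-8,"tz":20,"ax":0,"ay":0,"az":0}
    - {"tx":8,"ty":-8,"tz":20,"ax":0,"ay":0,"az":0}
    - {"tx":8,"ty":-8,"tz":20,"ax":0,"ay":0,"az":0}
    - {"tx":8,"ty":-8,"tz":20,"ax":0,"ay":0,"az":0}
    - {"tx":8,"ty":-8,"tz":20,"ax":0,"ay":0,"az":0}
    - {"tx":8,"ty":-8,"tz":20,"ax":0,"ay":0,"az":0}
    - {"tx":8,"ty":-8,"tz":20,"ax":0,"ay":0,"az":0}
    - {"tx":8,"ty":-8,"tz":20,"ax":0,"ay":0,"az":0}
    - {"tx":8,"ty":-8,"tz":20,"ax":0,"ay":0,"az":0}
    - {"tx":8,"ty":-8,"tz":20,"ax":0,"ay":0,"az":0}
    - {"tx":8,"ty":-6,"tz":14,"ax":0,"ay":0,"az":0}

```text
clock: 1.7
position: [0.5288, -0.2403, 0.3062]
eef_rot: [[0.004, 1.0, 0.005], [0.001, 0.005, -1.0], [-1.0, 0.004, -0.001]]
ft_force: [-0.2, 0.3, 0.0]
opening: 0.0938
```

Run:
```python
from st import *
p,d=ctrl.camera('wrist');save('wrist2',p);np.save('wrist2.npy',d)
i=ctrl.camera_info('wrist');K=np.array(i['intrinsics']);T=np.linalg.inv(np.array(i['world_to_cam']))
print(T)
r,c=np.mgrid[:480,:640];P=(np.stack([(c-K[0,2])/K[0,0]*d,(r-K[1,2])/K[1,1]*d,d,np.ones_like(d)],-1)@T.T)[...,:3]
m=(d>0)&(np.hypot(P[...,0]-.531,P[...,1]+.2345)<.04)&(P[...,2]>.030)&(P[...,2]<.045)
q=P[m];print('rim',len(q),q.min(0),q.max(0),(q.min(0)+q.max(0))/2,np.median(q[:,2]))
m=(d>0)&(np.hypot(P[...,0]-.488,P[...,1]+.38)<.06)&(P[...,2]>.005)
q=P[m];print('cone',len(q), q.min(0) if len(q) else '',q.max(0) if len(q) else '')
```

```text
1.7 tcp [ 0.5288 -0.2403  0.3062] grasp [ 0.5295 -0.2402  0.1262] F [-0.2079  0.2738  0.0415] open 0.0938099183800328
[[ 0.0037  1.      0.0049]
 [ 0.0005  0.0049 -1.    ]
 [-1.      0.0038 -0.0005]]
[[ 1.      0.0024  0.0027  0.5263]
 [ 0.003  -0.9668 -0.2556 -0.1689]
 [ 0.002   0.2556 -0.9668  0.2849]
 [ 0.      0.      0.      1.    ]]
rim 2744 [ 0.4997 -0.2662  0.03  ] [ 0.5566 -0.2089  0.0337] [ 0.5282 -0.2376  0.0318] 0.03140082486878373
cone 5046 [ 0.4441 -0.4206  0.005 ] [ 0.5261 -0.3377  0.0948]
```

View pics/wrist2.png

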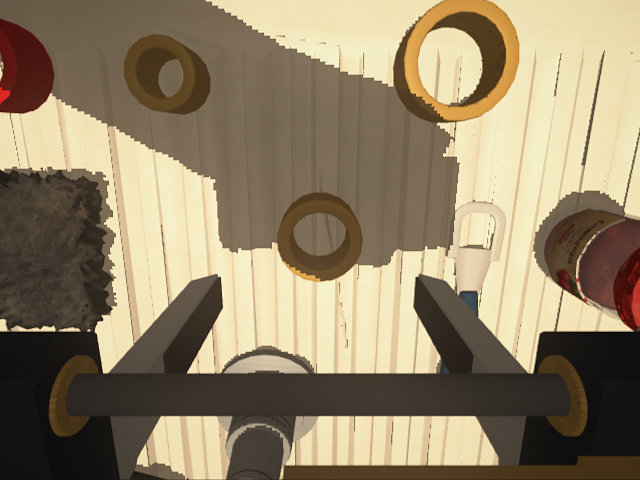

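The wrist view is 2–3 mm off the fixed cameras, but the collar at (236,320) is centred between the fingertips (columns 221 and 414, midpoint 318). Next I descend.

Emit:
move_arm:
  increments:
    - {"tx":8,"ty":2,"tz":-5,"ax":0,"ay":0,"az":-0.004}
    - {"tx":12,"ty":0,"tz":0,"ax":0,"ay":0,"az":0}
    - {"tx":12,"ty":0,"tz":0,"ax":0,"ay":0,"az":0}
    - {"tx":12,"ty":0,"tz":0,"ax":0,"ay":0,"az":0}
    - {"tx":12,"ty":0,"tz":0,"ax":0,"ay":0,"az":0}
    - {"tx":12,"ty":0,"tz":0,"ax":0,"ay":0,"az":0}
    - {"tx":10,"ty":0,"tz":0,"ax":0,"ay":0,"az":0}
    - {"tx":0,"ty":0,"tz":0,"ax":0,"ay":0,"az":0}

```text
clock: 2.55
position: [0.5306, -0.2336, 0.2194]
eef_rot: [[-0.003, 1.0, 0.006], [0.002, 0.006, -1.0], [-1.0, -0.003, -0.002]]
ft_force: [-0.6, -0.0, 0.2]
opening: 0.0942
```

Emit:
move_arm:
  increments:
    - {"tx":6,"ty":0.5,"tz":1,"ax":0,"ay":0,"az":0}
    - {"tx":6,"ty":0,"tz":0,"ax":0,"ay":0,"az":0}
    - {"tx":3,"ty":0,"tz":0,"ax":0,"ay":0,"az":0}
    - {"tx":0,"ty":0,"tz":0,"ax":0,"ay":0,"az":0}

```text
clock: 2.95
position: [0.5314, -0.235, 0.2037]
eef_rot: [[-0.002, 1.0, 0.005], [0.001, 0.005, -1.0], [-1.0, -0.002, -0.001]]
ft_force: [-0.2, -0.4, -0.0]
opening: 0.0938
```

```bash
python3 st.py
python3 - <<'E'
from h import *
p,d=ctrl.camera('scene');save('scene3',cv2.resize(p[150:300,170:420],None,fx=3,fy=3,interpolation=cv2.INTER_CUBIC))
E
```

```text
2.95 tcp [ 0.5314 -0.235   0.2037] grasp [ 0.531  -0.2348  0.0237] F [-0.215  -0.4201 -0.0236] open 0.09378516090120984
[[-0.0023  1.      0.0054]
 [ 0.0013  0.0054 -1.    ]
 [-1.     -0.0023 -0.0013]]
```

View pics/scene3.png

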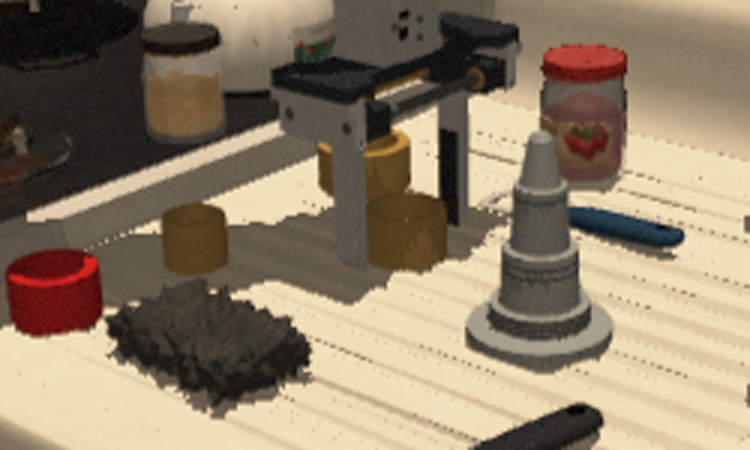

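The picture shows the fingers either side of collar C (full-frame pixel about 227,305). I close on it now.

Emit:
move_arm:
  increments:
    - {"tx":0,"ty":0,"tz":0,"ax":0,"ay":0,"az":0}
    - {"tx":0,"ty":0,"tz":0,"ax":0,"ay":0,"az":0}
    - {"tx":0,"ty":0,"tz":0,"ax":0,"ay":0,"az":0}
    - {"tx":0,"ty":0,"tz":0,"ax":0,"ay":0,"az":0}
    - {"tx":0,"ty":0,"tz":0,"ax":0,"ay":0,"az":0}
    - {"tx":0,"ty":0,"tz":0,"ax":0,"ay":0,"az":0}
  gripper: 0.5
  grip_force: 20

```text
clock: 3.6
position: [0.5317, -0.2351, 0.2049]
eef_rot: [[-0.001, 1.0, 0.005], [0.001, 0.005, -1.0], [-1.0, -0.001, -0.001]]
ft_force: [0.4, -1.0, -1.7]
opening: 0.0577
```

The fingers stopped at 57.7 mm, which confirms the 58 mm collar. I lift it.

Emit:
move_arm:
  increments:
    - {"tx":-6,"ty":0,"tz":0,"ax":0,"ay":0,"az":0}
    - {"tx":-15,"ty":0,"tz":0,"ax":0,"ay":0,"az":0}
    - {"tx":-15,"ty":0,"tz":0,"ax":0,"ay":0,"az":0}
    - {"tx":-15,"ty":0,"tz":0,"ax":0,"ay":0,"az":0}
    - {"tx":-15,"ty":0,"tz":0,"ax":0,"ay":0,"az":0}
    - {"tx":-15,"ty":0,"tz":0,"ax":0,"ay":0,"az":0}
    - {"tx":-15,"ty":0,"tz":0,"ax":0,"ay":0,"az":0}
    - {"tx":-15,"ty":0,"tz":0,"ax":0,"ay":0,"az":0}
    - {"tx":-15,"ty":0,"tz":0,"ax":0,"ay":0,"az":0}
    - {"tx":-15,"ty":0,"tz":0,"ax":0,"ay":0,"az":0}
    - {"tx":-15,"ty":0,"tz":0,"ax":0,"ay":0,"az":0}
    - {"tx":0,"ty":0,"tz":0,"ax":0,"ay":0,"az":0}

```text
clock: 4.8
position: [0.5303, -0.2349, 0.3817]
eef_rot: [[0.007, 1.0, 0.005], [-0.002, 0.005, -1.0], [-1.0, 0.007, 0.002]]
ft_force: [1.3, -0.2, -2.4]
opening: 0.0582
```

```bash
python3 st.py
```

```text
4.8 tcp [ 0.5303 -0.2349  0.3817] grasp [ 0.5316 -0.2353  0.2017] F [ 1.347  -0.2325 -2.3714] open 0.0582415815302712
[[ 0.0073  1.      0.005 ]
 [-0.0021  0.005  -1.    ]
 [-1.      0.0073  0.0021]]
```

Emit:
move_arm:
  increments:
    - {"tx":0,"ty":-4,"tz":14,"ax":0,"ay":0.002,"az":-0.007}
    - {"tx":0,"ty":-4,"tz":14,"ax":0,"ay":0,"az":0}
    - {"tx":0,"ty":-4,"tz":14,"ax":0,"ay":0,"az":0}
    - {"tx":0,"ty":-4,"tz":14,"ax":0,"ay":0,"az":0}
    - {"tx":0,"ty":-4,"tz":14,"ax":0,"ay":0,"az":0}
    - {"tx":0,"ty":-4,"tz":14,"ax":0,"ay":0,"az":0}
    - {"tx":0,"ty":-4,"tz":14,"ax":0,"ay":0,"az":0}
    - {"tx":0,"ty":-4,"tz":14,"ax":0,"ay":0,"az":0}
    - {"tx":0,"ty":-4,"tz":14,"ax":0,"ay":0,"az":0}
    - {"tx":0,"ty":-5,"tz":14,"ax":0,"ay":0,"az":0}
    - {"tx":0,"ty":0,"tz":3,"ax":0,"ay":0,"az":0}
    - {"tx":0,"ty":0,"tz":0,"ax":0,"ay":0,"az":0}

```text
clock: 6.0
position: [0.4842, -0.3928, 0.3799]
eef_rot: [[-0.003, 1.0, 0.002], [0.001, 0.002, -1.0], [-1.0, -0.003, -0.001]]
ft_force: [0.0, 0.6, -2.3]
opening: 0.058
```

```bash
cat > fit.py <<'E'
from st import *
from scipy.optimize import least_squares
import sys
n=sys.argv[1]
g=p+R[:,0]*.18
zz=[.026,.058,.062,.098,.102,.131];rr=[.025,.0225,.018,.0155,.013,.004]
for cam in ['scene','side']:
    pic,d=ctrl.camera(cam);save(cam+n+'full',pic)
    i=ctrl.camera_info(cam);K=np.array(i['intrinsics']);W=np.array(i['world_to_cam']);T=np.linalg.inv(W)
    r,c=np.mgrid[:480,:640];P=(np.stack([(c-K[0,2])/K[0,0]*d,(r-K[1,2])/K[1,1]*d,d,np.ones_like(d)],-1)@T.T)[...,:3]
    hsv=cv2.cvtColor(pic,cv2.COLOR_RGB2HSV)
    br=(hsv[...,0]>10)&(hsv[...,0]<30)&(hsv[...,1]>100)
    m=(d>0)&br&(np.hypot(P[...,0]-g[0],P[...,1]-g[1])<.036)&(abs(P[...,2]-g[2])<.03)
    q=P[m]; print(cam,'collar z',np.percentile(q[:,2],[1,99]))
    v=T[:2,3]-g[:2]; z0,z1=np.percentile(q[:,2],[1,99])
    q=q[(((q[:,:2]-g[:2])@v)>0.3*.029*np.linalg.norm(v))&(q[:,2]<z1-.006)&(q[:,2]>z0+.003)]
    f=least_squares(lambda a:np.hypot(q[:,0]-a[0]-a[2]*(q[:,2]-g[2]),q[:,1]-a[1]-a[3]*(q[:,2]-g[2]))-.029,[*g[:2],0,0],loss='soft_l1',f_scale=.001)
    f2=least_squares(lambda a:np.hypot(q[:,0]-a[0],q[:,1]-a[1])-.029,g[:2],loss='soft_l1',f_scale=.001)
    print(' collar',len(q),f2.x,'rel grasp',f2.x-g[:2],'tilt fit',f.x)
    m=(d>0)&~br&(np.hypot(P[...,0]-.488,P[...,1]+.38)<.035)&(P[...,2]<min(z0-.003,.129))
    s_=P[m];s_=s_[((s_[:,2]>.03)&(s_[:,2]<.055))|((s_[:,2]>.066)&(s_[:,2]<.095))|((s_[:,2]>.106)&(s_[:,2]<.128))]
    f=least_squares(lambda a:np.hypot(s_[:,0]-a[0],s_[:,1]-a[1])-np.interp(s_[:,2],zz,rr),[.488,-.38],loss='soft_l1',f_scale=.001)
    print(' cone',len(s_),f.x,'collar-cone',f2.x-f.x)
    u=(W@np.r_[g,1])[:3];u=K@u;u=u[:2]/u[2];r0,c0=int(u[1])-55,int(u[0])-75
    save(cam+n,cv2.resize(pic[r0:r0+130,c0:c0+150],None,fx=4,fy=4,interpolation=cv2.INTER_CUBIC))
E
python3 fit.py 4
```

```text
6.0 tcp [ 0.4842 -0.3928  0.3799] grasp [ 0.4836 -0.3927  0.1999] F [ 0.017   0.6071 -2.3396] open 0.05799941165095108
[[-0.0032  1.      0.0018]
 [ 0.0005  0.0018 -1.    ]
 [-1.     -0.0032 -0.0005]]
scene collar z [0.1741 0.2092]
 collar 351 [ 0.483  -0.3917] rel grasp [-0.0006  0.001 ] tilt fit [ 0.4828 -0.3915 -0.0148  0.0217]
 cone 779 [ 0.4878 -0.3801] collar-cone [-0.0048 -0.0116]
side collar z [0.1742 0.2098]
 collar 376 [ 0.4839 -0.3921] rel grasp [0.0004 0.0006] tilt fit [ 0.4841 -0.392   0.0128  0.0106]
 cone 621 [ 0.4885 -0.3805] collar-cone [-0.0045 -0.0116]
```

View pics/scene4.png

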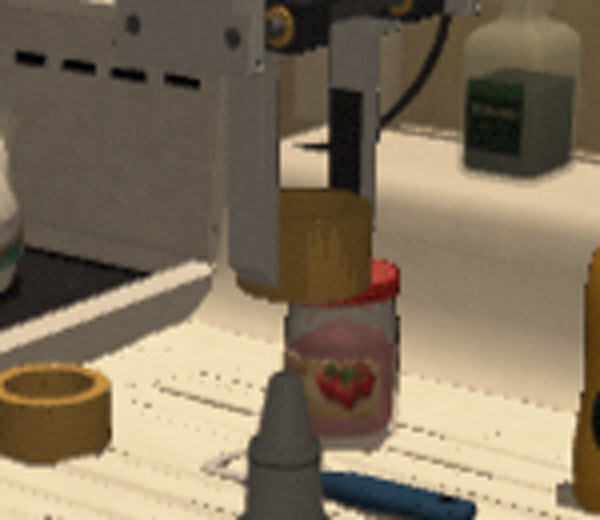

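View pics/side4.png

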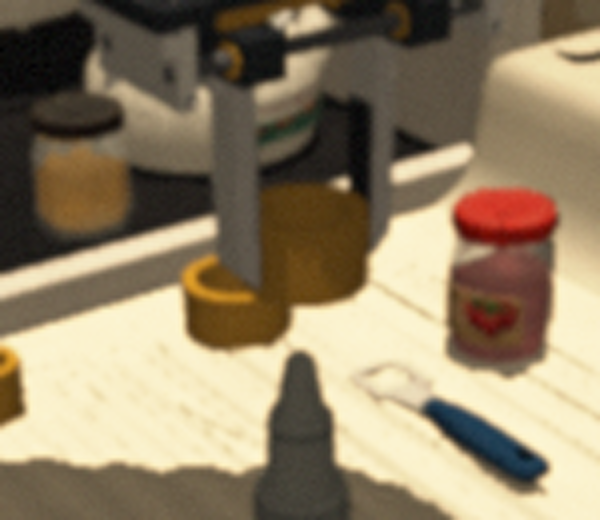

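Scene: the collar hangs level in the jaws at crop pixel about (245,320), bottom near z = 0.174. Both cameras put it about 4.6 mm (x) and 11.6 mm (y) past the cone axis, so I correct that.

Emit:
move_arm:
  increments:
    - {"tx":0,"ty":2,"tz":-6,"ax":0,"ay":0,"az":0.003}
    - {"tx":0,"ty":2,"tz":-5,"ax":0,"ay":0,"az":0}
    - {"tx":0,"ty":0,"tz":0,"ax":0,"ay":0,"az":0}
    - {"tx":0,"ty":0,"tz":0,"ax":0,"ay":0,"az":0}

```text
clock: 6.5
position: [0.49, -0.3777, 0.3802]
eef_rot: [[0.001, 1.0, 0.006], [0.001, 0.006, -1.0], [-1.0, 0.001, -0.001]]
ft_force: [-1.8, -0.6, -1.4]
opening: 0.0579
```

```bash
python3 fit.py 5
```

```text
6.5 tcp [ 0.49   -0.3777  0.3802] grasp [ 0.4901 -0.3774  0.2002] F [-1.7777 -0.5501 -1.3583] open 0.05794561209419027
[[ 0.0008  1.      0.0061]
 [ 0.0015  0.0061 -1.    ]
 [-1.      0.0008 -0.0015]]
scene collar z [0.1747 0.2095]
 collar 334 [ 0.4898 -0.3764] rel grasp [-0.0004  0.001 ] tilt fit [ 0.4899 -0.3765  0.0105 -0.0039]
 cone 770 [ 0.4878 -0.3801] collar-cone [0.002  0.0037]
side collar z [0.1744 0.21  ]
 collar 369 [ 0.4905 -0.3769] rel grasp [0.0004 0.0005] tilt fit [ 0.4904 -0.377  -0.0116 -0.0041]
 cone 619 [ 0.4884 -0.3805] collar-cone [0.0021 0.0035]
```

Emit:
move_arm:
  increments:
    - {"tx":10,"ty":-1.6,"tz":2.6,"ax":0,"ay":-0.0015,"az":0}
    - {"tx":10,"ty":0,"tz":0,"ax":0,"ay":0,"az":0}
    - {"tx":0,"ty":0,"tz":0,"ax":0,"ay":0,"az":0}
    - {"tx":0,"ty":0,"tz":0,"ax":0,"ay":0,"az":0}

```text
clock: 7.0
position: [0.4877, -0.3812, 0.3577]
eef_rot: [[-0.0, 1.0, 0.005], [0.0, 0.005, -1.0], [-1.0, -0.0, -0.0]]
ft_force: [0.9, -0.0, -2.2]
opening: 0.0581
```

```bash
python3 fit.py 6
```

```text
7.0 tcp [ 0.4877 -0.3812  0.3577] grasp [ 0.4877 -0.3812  0.1777] F [ 0.9407 -0.0421 -2.2188] open 0.058079426720834146
[[-0.0002  1.      0.0049]
 [ 0.      0.0049 -1.    ]
 [-1.     -0.0002 -0.    ]]
scene collar z [0.1518 0.1869]
 collar 343 [ 0.4874 -0.3804] rel grasp [-0.0003  0.0008] tilt fit [ 0.4875 -0.3805  0.0095 -0.0052]
 cone 777 [ 0.4878 -0.3801] collar-cone [-0.0004 -0.0004]
side collar z [0.152  0.1878]
 collar 360 [ 0.488  -0.3807] rel grasp [0.0003 0.0004] tilt fit [ 0.488  -0.3808  0.0067 -0.0093]
 cone 616 [ 0.4885 -0.3805] collar-cone [-0.0005 -0.0002]
```

Both cameras now show the collar within 0.5 mm of the cone axis and level. I'm lowering it in stages.

Emit:
move_arm:
  increments:
    - {"tx":6,"ty":0.2,"tz":-0.2,"ax":0,"ay":0,"az":0}
    - {"tx":6,"ty":0,"tz":0,"ax":0,"ay":0,"az":0}
    - {"tx":6,"ty":0,"tz":0,"ax":0,"ay":0,"az":0}
    - {"tx":6,"ty":0,"tz":0,"ax":0,"ay":0,"az":0}
    - {"tx":6,"ty":0,"tz":0,"ax":0,"ay":0,"az":0}
    - {"tx":6,"ty":0,"tz":0,"ax":0,"ay":0,"az":0}
    - {"tx":0,"ty":0,"tz":0,"ax":0,"ay":0,"az":0}
    - {"tx":0,"ty":0,"tz":0,"ax":0,"ay":0,"az":0}

```text
clock: 7.9
position: [0.488, -0.3808, 0.3186]
eef_rot: [[0.0, 1.0, 0.005], [0.0, 0.005, -1.0], [-1.0, 0.0, -0.0]]
ft_force: [0.5, 0.3, -2.1]
opening: 0.0581
```

```bash
python3 fit.py 7
```

```text
7.9 tcp [ 0.488  -0.3808  0.3186] grasp [ 0.488  -0.3808  0.1386] F [ 0.4987  0.3422 -2.106 ] open 0.05808761196108726
[[ 0.      1.      0.0052]
 [ 0.      0.0052 -1.    ]
 [-1.      0.     -0.    ]]
scene collar z [0.1128 0.1478]
 collar 320 [ 0.4881 -0.38  ] rel grasp [0.0001 0.0009] tilt fit [ 0.4881 -0.3799  0.0004  0.012 ]
 cone 637 [ 0.4879 -0.38  ] collar-cone [ 0.0002 -0.    ]
side collar z [0.113  0.1484]
 collar 321 [ 0.4884 -0.3803] rel grasp [0.0004 0.0006] tilt fit [ 0.4883 -0.3804 -0.005  -0.0077]
 cone 504 [ 0.4884 -0.3804] collar-cone [-0.      0.0001]
```

Emit:
move_arm:
  increments:
    - {"tx":5,"ty":0,"tz":0,"ax":0,"ay":0,"az":0}
    - {"tx":5,"ty":0,"tz":0,"ax":0,"ay":0,"az":0}
    - {"tx":5,"ty":0,"tz":0,"ax":0,"ay":0,"az":0}
    - {"tx":5,"ty":0,"tz":0,"ax":0,"ay":0,"az":0}
    - {"tx":5,"ty":0,"tz":0,"ax":0,"ay":0,"az":0}
    - {"tx":5,"ty":0,"tz":0,"ax":0,"ay":0,"az":0}
    - {"tx":5,"ty":0,"tz":0,"ax":0,"ay":0,"az":0}
    - {"tx":3,"ty":0,"tz":0,"ax":0,"ay":0,"az":0}
    - {"tx":0,"ty":0,"tz":0,"ax":0,"ay":0,"az":0}
    - {"tx":0,"ty":0,"tz":0,"ax":0,"ay":0,"az":0}

```text
clock: 9.0
position: [0.4882, -0.3809, 0.2774]
eef_rot: [[0.001, 1.0, 0.005], [-0.0, 0.005, -1.0], [-1.0, 0.001, 0.0]]
ft_force: [0.4, 0.6, -2.2]
opening: 0.0579
```

```bash
python3 fit.py 8
```

```text
9.0 tcp [ 0.4882 -0.3809  0.2774] grasp [ 0.4883 -0.3809  0.0974] F [ 0.361   0.634  -2.1621] open 0.057898170489184726
[[ 0.0005  1.      0.0053]
 [-0.0003  0.0053 -1.    ]
 [-1.      0.0005  0.0003]]
scene collar z [0.0714 0.1067]
 collar 307 [ 0.488 -0.38 ] rel grasp [-0.0003  0.001 ] tilt fit [ 0.4882 -0.3801  0.0183 -0.0154]
 cone 345 [ 0.4878 -0.3798] collar-cone [ 0.0002 -0.0001]
side collar z [0.0711 0.1099]
 collar 339 [ 0.4887 -0.3805] rel grasp [0.0005 0.0004] tilt fit [ 0.4889 -0.3805  0.0204  0.0026]
 cone 267 [ 0.4886 -0.3804] collar-cone [ 0.0001 -0.0001]
```

Emit:
move_arm:
  increments:
    - {"tx":2,"ty":0,"tz":0,"ax":0,"ay":0,"az":0}
    - {"tx":2,"ty":0,"tz":0,"ax":0,"ay":0,"az":0}
    - {"tx":2,"ty":0,"tz":0,"ax":0,"ay":0,"az":0}
    - {"tx":2,"ty":0,"tz":0,"ax":0,"ay":0,"az":0}
    - {"tx":1,"ty":0,"tz":0,"ax":0,"ay":0,"az":0}
    - {"tx":0,"ty":0,"tz":0,"ax":0,"ay":0,"az":0}

```text
clock: 9.7
position: [0.4882, -0.3809, 0.2682]
eef_rot: [[0.001, 1.0, 0.005], [-0.001, 0.005, -1.0], [-1.0, 0.001, 0.001]]
ft_force: [0.4, 0.5, -2.4]
opening: 0.0581
```

Emit:
move_arm:
  increments:
    - {"tx":1,"ty":0,"tz":0,"ax":0,"ay":0,"az":0}
    - {"tx":1,"ty":0,"tz":0,"ax":0,"ay":0,"az":0}
    - {"tx":0,"ty":0,"tz":0,"ax":0,"ay":0,"az":0}

```text
clock: 10.0
position: [0.4883, -0.3809, 0.266]
eef_rot: [[0.001, 1.0, 0.005], [-0.001, 0.005, -1.0], [-1.0, 0.001, 0.001]]
ft_force: [-0.9, 0.6, -2.1]
opening: 0.0579
```

Emit:
move_arm:
  increments:
    - {"tx":1,"ty":0,"tz":0,"ax":0,"ay":0,"az":0}
    - {"tx":0,"ty":0,"tz":0,"ax":0,"ay":0,"az":0}

```text
clock: 10.2
position: [0.4883, -0.381, 0.2651]
eef_rot: [[0.001, 1.0, 0.005], [-0.001, 0.005, -1.0], [-1.0, 0.001, 0.001]]
ft_force: [0.1, 0.3, -1.8]
opening: 0.0582
```

Emit:
move_arm:
  increments:
    - {"tx":0.7,"ty":0,"tz":0,"ax":0,"ay":0,"az":0}
    - {"tx":0,"ty":0,"tz":0,"ax":0,"ay":0,"az":0}

```text
clock: 10.4
position: [0.4884, -0.3811, 0.265]
eef_rot: [[0.002, 1.0, 0.005], [-0.001, 0.005, -1.0], [-1.0, 0.002, 0.001]]
ft_force: [-0.9, 0.3, -1.7]
opening: 0.0581
```

Emit:
move_arm:
  increments:
    - {"tx":1,"ty":0,"tz":0,"ax":0,"ay":0,"az":0}
    - {"tx":0,"ty":0,"tz":0,"ax":0,"ay":0,"az":0}

```text
clock: 10.6
position: [0.4884, -0.3813, 0.265]
eef_rot: [[0.002, 1.0, 0.005], [-0.002, 0.005, -1.0], [-1.0, 0.002, 0.002]]
ft_force: [-0.4, -0.3, -2.3]
opening: 0.058
```

```bash
python3 fit.py 9
```

```text
10.6 tcp [ 0.4884 -0.3813  0.265 ] grasp [ 0.4889 -0.3815  0.085 ] F [-0.4492 -0.3403 -2.2537] open 0.057985814211418074
[[ 0.0024  1.      0.0052]
 [-0.0016  0.0052 -1.    ]
 [-1.      0.0024  0.0016]]
scene collar z [0.0586 0.0943]
 collar 310 [ 0.4888 -0.3808] rel grasp [-0.0001  0.0008] tilt fit [ 0.4888 -0.3807  0.0047  0.0036]
 cone 338 [ 0.488  -0.3799] collar-cone [ 0.0008 -0.0009]
side collar z [0.0588 0.097 ]
 collar 326 [ 0.4893 -0.3812] rel grasp [0.0004 0.0004] tilt fit [ 0.4892 -0.3811 -0.0081  0.0151]
 cone 244 [ 0.4885 -0.3804] collar-cone [ 0.0008 -0.0008]
```

View pics/scene9.png

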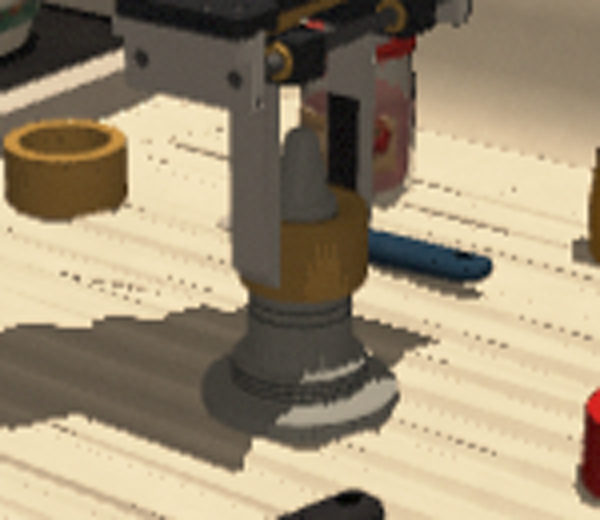

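View pics/side9.png

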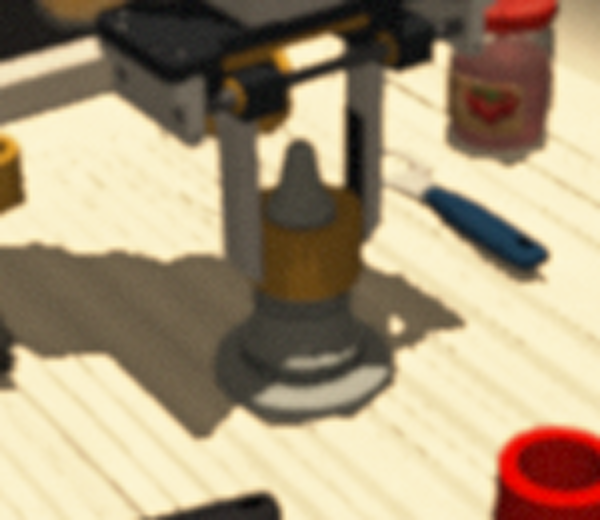

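Both views show the collar on the middle step, with the two lines just below its rim (scene crop about (315,300)). The arm no longer goes down when told to, and the collar centre is at about 0.078. I level out the slight tilt and then release.

Emit:
move_arm:
  increments:
    - {"tx":0,"ty":-0.3,"tz":-0.3,"ax":0,"ay":0.0015,"az":-0.002}
    - {"tx":0,"ty":0,"tz":0,"ax":0,"ay":0,"az":0}
  grip_force: 5

```text
clock: 10.9
position: [0.4882, -0.3811, 0.2649]
eef_rot: [[0.001, 1.0, 0.005], [-0.0, 0.005, -1.0], [-1.0, 0.001, 0.0]]
ft_force: [-0.4, 0.1, 1.8]
opening: 0.0583
```

Emit:
move_arm:
  increments:
    - {"tx":0,"ty":0,"tz":0,"ax":0,"ay":0,"az":0}
    - {"tx":0,"ty":0,"tz":0,"ax":0,"ay":0,"az":0}
    - {"tx":0,"ty":0,"tz":0,"ax":0,"ay":0,"az":0}
    - {"tx":0,"ty":0,"tz":0,"ax":0,"ay":0,"az":0}
    - {"tx":0,"ty":0,"tz":0,"ax":0,"ay":0,"az":0}
  gripper: 0.85

```text
clock: 11.4
position: [0.4883, -0.3811, 0.2647]
eef_rot: [[0.001, 1.0, 0.005], [-0.0, 0.005, -1.0], [-1.0, 0.001, 0.0]]
ft_force: [-0.3, -0.0, 0.7]
opening: 0.0798
```

```bash
python3 fit.py 10
```

```text
11.4 tcp [ 0.4883 -0.3811  0.2647] grasp [ 0.4884 -0.3812  0.0847] F [-0.2673 -0.0053  0.6535] open 0.07984215970875548
[[ 0.0007  1.      0.0051]
 [-0.0004  0.0051 -1.    ]
 [-1.      0.0007  0.0005]]
scene collar z [0.0584 0.0943]
 collar 350 [ 0.4884 -0.3802] rel grasp [-0.0001  0.001 ] tilt fit [ 0.4882 -0.3799 -0.0164  0.0268]
 cone 335 [ 0.488 -0.38 ] collar-cone [ 0.0004 -0.0002]
side collar z [0.0589 0.0958]
 collar 359 [ 0.4887 -0.3806] rel grasp [0.0002 0.0006] tilt fit [ 0.4886 -0.3804 -0.0027  0.015 ]
 cone 247 [ 0.4885 -0.3803] collar-cone [ 0.0002 -0.0002]
```

View pics/scene10.png

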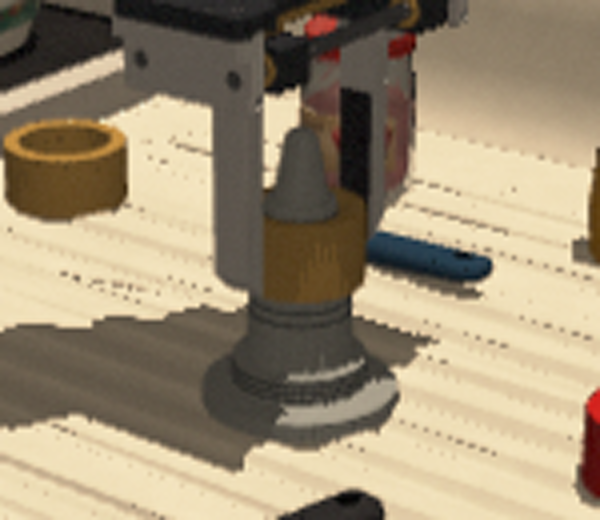

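The fingers are clear and the collar sits level on the step (scene crop about (250,315)). I retreat straight up.

Emit:
move_arm:
  increments:
    - {"tx":-4,"ty":0,"tz":0,"ax":0,"ay":0,"az":0}
    - {"tx":-8,"ty":0,"tz":0,"ax":0,"ay":0,"az":0}
    - {"tx":-12,"ty":0,"tz":0,"ax":0,"ay":0,"az":0}
    - {"tx":-14,"ty":0,"tz":0,"ax":0,"ay":0,"az":0}
    - {"tx":-14,"ty":0,"tz":0,"ax":0,"ay":0,"az":0}
    - {"tx":-14,"ty":0,"tz":0,"ax":0,"ay":0,"az":0}
    - {"tx":-14,"ty":0,"tz":0,"ax":0,"ay":0,"az":0}
    - {"tx":-14,"ty":0,"tz":0,"ax":0,"ay":0,"az":0}
    - {"tx":-14,"ty":0,"tz":0,"ax":0,"ay":0,"az":0}
    - {"tx":-8,"ty":0,"tz":0,"ax":0,"ay":0,"az":0}
    - {"tx":0,"ty":0,"tz":0,"ax":0,"ay":0,"az":0}
    - {"tx":0,"ty":0,"tz":0,"ax":0,"ay":0,"az":0}

```text
clock: 12.7
position: [0.4881, -0.3811, 0.3937]
eef_rot: [[0.004, 1.0, 0.005], [-0.002, 0.005, -1.0], [-1.0, 0.004, 0.002]]
ft_force: [-0.6, -0.2, -0.2]
opening: 0.0799
```

```bash
sed 's/^g=p+.*/g=np.array([.488,-.38,.0847])/' fit.py > fit2.py; python3 fit2.py 11
```

```text
12.7 tcp [ 0.4881 -0.3811  0.3937] grasp [ 0.4888 -0.3815  0.2137] F [-0.607  -0.1504 -0.179 ] open 0.07989799238257414
[[ 0.0037  1.      0.0051]
 [-0.0024  0.0051 -1.    ]
 [-1.      0.0037  0.0024]]
scene collar z [0.0589 0.0944]
 collar 430 [ 0.4883 -0.3803] rel grasp [ 0.0003 -0.0003] tilt fit [ 0.4882 -0.3803 -0.0065  0.0036]
 cone 338 [ 0.4879 -0.3799] collar-cone [ 0.0004 -0.0004]
side collar z [0.0588 0.0966]
 collar 365 [ 0.4888 -0.3806] rel grasp [ 0.0008 -0.0006] tilt fit [ 0.4889 -0.3805  0.0037  0.0009]
 cone 239 [ 0.4886 -0.3806] collar-cone [0.0003 0.    ]
```

View pics/side11.png

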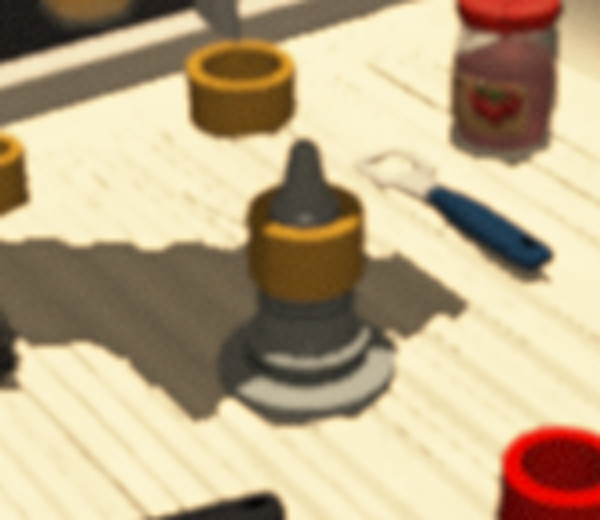

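View pics/scene11full.png

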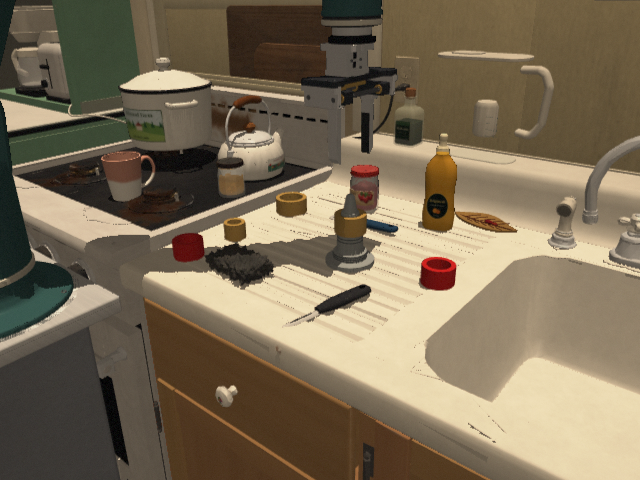

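The full scene view shows the collar level on the middle step at (223,350). The other brass collars (229,235 and 203,291) and the red ones have not moved, and the gripper is clear. I'm handing in.

```bash
python3 -c "
from workcell import ctrl
print(ctrl.job_done())"
```

```text
the job is handed in; nothing more can be done
None
```

I slid the middle brass collar down the sizing cone in the grip until it stopped on the middle step, released it there, and handed the job in at about 12.8 s. The grip closed on it at 58 mm, which matches the size-two collar.

**Last checks:**
- **Position:** After the gripper backed off, both fixed cameras put the collar within 0.6 mm of the cone axis. It sat level to within the measurement noise, with its lower edge just above the two lines.
- **Height:** The cameras read its bottom at about 59 mm, against the 60 mm nominal. The arm's own position puts its centre at about 78 mm, as expected.
- **Other items:** The small, large and red collars looked unmoved by eye in the last picture.

**Disagreements:**
- **Wrist camera:** It read about 3 mm off the fixed cameras, so I relied on the fixed ones.
- **Contact:** The wrist force showed no clear rise when the collar touched down. I judged it seated because the arm stopped going down and the pictures agreed.
- **Overshoot:** The arm carried 10 mm or more past the cone axis while still above the cone, and I corrected that before lowering.
- **Refused move:** The first move call was refused because the rows left out the turn values, so nothing moved.

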